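Load the roller stand and set its drive selector

TASK

Set the green roller down on the stand's sloping loading deck and let go of it, then push it from the front so that it rolls under the yellow keeper bar and settles squarely in the vee. Only then turn the drive selector knob clockwise, click by click, from wherever it points to step 5 (the big green dot, five clicks from the red off dot), without running past it. Leave the other things standing where they are.

Things in the scene. Friction and masses are not known exactly. Their poses are not given: they have to be found in the camera images.
- roller_center (a point): centre of the loose roller, 0.25 to 0.5 kg: green sleeve 50 mm in diameter, 110 mm long, on a steel shaft 18 mm in diameter that sticks out 16 mm at each end (142 mm overall). It starts lying on the bench (centre 25 mm up) and rolls freely. Its own y axis runs along the roller, both ends alike; its x and z axes turn as it rolls
- stand_vee (a point): where the roller's centre is when it lies settled in the steel vee (90 degrees, 150 mm long) of the fixed grey stand, 56 mm above the bench. Axes: x points level from the loading deck to the vee (the way to push), y along the vee, z up. Cheeks at both sides, 162 mm apart, 68 mm above the bench at the top; a dark motor is behind the vee
- stand_deck (a point): where the roller's centre is when it lies at the middle of the stand's aluminium loading deck, 67 mm above the bench and 85 mm before stand_vee; same axes. The deck slopes 3 degrees down to the front: let go here, the roller rolls back gently against the stop ridge and rests there, its centre 20 mm before this point (x = -20 mm) and 66 mm above the bench
- stand_lip (a point): middle of the lip between deck and vee, 45 mm above the bench, 24 mm before stand_vee; same axes. Once the roller's centre has been pushed past it, the roller drops into the vee by itself (24 mm on, 14 mm down)
- stand_ridge (a point): top of the rear face, half-way along, of the stop ridge at the front of the deck, 47 mm above the bench, 7 mm above the deck; the ridge is 7 mm thick; same axes
- keeper_bar (a point): middle of the underside of the fixed yellow keeper bar that crosses over the vee, 98 mm above the bench; same axes. The bar is 24 mm wide in x, 8 mm thick (top 106 mm above the bench), 180 mm long, on a post at each end: the roller cannot be lowered straight into the vee, but rolls in under the bar with 3 mm or more to spare
- selector_top (a point): centre of the top of the selector knob: a black fluted round knob with an upright axis, 44 mm in diameter, 37 mm high from the lid of its blue box (lid 50 mm above the bench, box 110 x 110 mm), its top 89 mm above the bench. The point turns with the knob
- selector_pointer (a point): outer end of the white pointer line on the knob's top, 20 mm from the knob's axis
- selector (a joint): knob angle, rad, growing clockwise seen from above: 0 at the red dot (off), one click every 0.5236 rad (30 degrees), step 5 (big green dot) at 2.618, end stop at step 7 (3.67). Small black dots mark the other steps. A spring ball holds it at each step and draws it into the nearest; a click takes about 0.1 N m. It starts resting at step 0, 1 or 2
- jar_3: bystander: loose glaze jar with a white cap, 66 mm in diameter, 95 mm high; origin under its centre
- spindle_part_1: bystander: loose white turned part standing near the front edge, 57 mm in diameter, 75 mm high; origin under its centre
- spindle_part_3: bystander: loose white turned part standing right of the selector box, 56 mm in diameter, 102 mm high; origin under its centre
- spindle_part_4: bystander: loose brown turned part standing left of the stand, 61 mm in diameter, 125 mm high; origin under its centre
Mind the look-alikes: they are no part of the job. Of the things that look like the part that bears selector_top, the larger one is meant.

How it is judged:
By the outcome, as a careful person would: the job done as asked, in the order asked, and still so for the second after the job is handed in, with the robot touching nothing.
It also fails if it takes over 72 s, if anything falls off the work surface, if the arm or the gripper's body presses on something with over 40 N, if the wrist force passes 120 N, or if a joint passes its speed limit or range.

ROBOT

A 6-joint arm with a two-finger parallel gripper is mounted at the origin on a cart in front of the work surface, level with it; the furniture and walls round the work are solid. World frame = base frame: x ahead of the robot, y to its left, z up, the work surface at z = 0. Lengths are in mm, angles in rad, forces in N, time in s.
With the tool pointing down it reaches from about 300 to 775 mm from the base axis. Payload 14.6 kg.
Tool frame: the origin (TCP) lies on the centre line of the jaws, within the pads' length; the fingertips stand r.tcp_to_tips ahead of it and the grasp point (between the pads) is the TCP (r.tcp_to_tips is the distance from the TCP to the fingertips, in mm); z points along the fingers, y is the line along which they close (so a half turn about z gives the same grasp; the last joint's range is limited). The gripper opens to 94 mm and grips with 3 to 60 N. Pads are 16 mm wide; open, the fingers measure 119 mm over their backs; the gripper's body (75 mm by 177 mm) begins 78 mm behind the grasp point.
Start: joints at [-1.253, 0.3, 1.521, -0, 1.321, -0.067], TCP at [206.448, -509.773, 224.446] pointing down, gripper open.
Joint ranges: [-3.03, 3.03], [-0.79, 2.21], [0.23, 2.52], [-1.04, 4.18], [0, 3.07], [-2.55, 2.55]. Speed limits (rad/s): [2.22, 2.22, 2.57, 3.14, 3.14, 3.14].

INTERFACE

Orientations are given as [roll, pitch, yaw] about the fixed x, y, z axes, in that order (R = Rz(yaw) Ry(pitch) Rx(roll)).
In Python, from station import r gives the robot as it stands.
- The arm moves only by the tool play_rows, never from a script. Its argument "series" is a list of rows, each a list of 4 numbers: the shift along the tool's x, y, z in mm, then the turn about the tool's z in rad. A call has 1 to 8 rows; each row is the pose to reach, as a shift and turn from the pose commanded when the call began, along the tool's axes at that moment; what a row does not reach only later rows make up. A row lasts 1/12 s, in which the tool goes at most 41.7 mm and 7.16 degrees, less where a joint would pass 70% of its speed; a pose out of reach is approached as far as the arm can. A call with a gripper value outside its range is refused whole. "fingers" is the finger opening in mm, from 0 to 94, set as the call begins (left out, the last holds). The fingers move at their own pace and stop on an object; "force" is the grip in N (left out, the last holds). Time passes only in rows, so rows that repeat a pose let the fingers close. It gives the time, the measured TCP pose, the force, the opening and the grip force at its end, in the units of the state.
- r.sense(): the state, without advancing time (a new reading comes with each control period).
- r.get_image(name): name is "scene" or "top"; returns the picture (420x560x3 uint8, blue, green, red); there is no depth.
- r.calibration(name): a dict with "fx", "fy", "cx", "cy" (pixels), "k1" (the pictures are not rectified: a ray, as slopes to the right and down, at radius r is drawn at 1 + k1 r^2 times it, then the intrinsics apply), "R" (3x3) and "t" (3): a world point X has camera coordinates R X + t. Camera axes: x right, y down, z forward; pixel columns grow to the right and rows downward; lengths in mm; the calibration is good to about 2 mm. A picture is of the moment at which its call begins. calibration takes no time and is no camera call.
- r.sign_off(): hands the job in; it is judged then, once.
The state is a dict: "t": time; "joint_pos": joint angles; "joint_velocities": joint speeds; "tau": joint torques, N m; "tool_pos": TCP position; "orientation": TCP orientation; "force": force on the tool from outside, world axes, zero at the start; "ft_torque": the same for the moment, N m; "finger_gap": finger opening in mm; "grip_force": force on a finger pad.
Only numpy, scipy, OpenCV 4.12 (cv2) and the standard library are available. Lean on these libraries where they do the work, as an engineer would, in place of code of your own. Each camera call takes 0.05 s, during which the arm holds its last target. There are 200 camera calls.

## Working session

There is one attempt and no reset: what is moved stays moved. The work goes in short steps, Python scripts to look and compute and a tool call to move; the robot and the scene stay as the last step left them, time stands still between calls to the robot, and variables do not carry over. Pictures are saved under pics/ and viewed, at most 10 in all, crops included, and the job is handed in when it is done.

Besides the shell and the picture viewer there is one more tool, called after ">>>" as a command line: name --pt "numbers of a row" for each row, then --argument value for the rest. play_rows: Moves the arm, as the interface text tells. Its arguments: {"type":"object","properties":{"series":{"type":"array"},"fingers":{"type":"number"},"force":{"type":"number"}},"required":["series"]}

```bash
mkdir -p pics; ls
python3 - <<'E'
from station import r
import cv2,numpy as np
for n in("scene","top"):
    im=r.get_image(n); cv2.imwrite(f"pics/{n}0.png",cv2.resize(im,(800,600),interpolation=cv2.INTER_CUBIC))
    c=r.calibration(n); print(n,{k:np.round(v,3).tolist() for k,v in c.items()})
print(r.tcp_to_tips, r.sense())
E
```

```text
pics
scene {'fx': 435.825, 'fy': 435.825, 'cx': 277.323, 'cy': 213.547, 'k1': 0.026, 'R': [[-0.754, -0.656, 0.01], [-0.312, 0.346, -0.885], [0.577, -0.671, -0.466]], 't': [463.192, 258.363, 1072.968]}
top {'fx': 396.263, 'fy': 396.263, 'cx': 272.301, 'cy': 215.25, 'k1': -0.111, 'R': [[-0.126, -0.992, 0.001], [-0.969, 0.123, -0.216], [0.214, -0.029, -0.976]], 't': [104.954, 594.95, 1188.649]}
19.0 {'t': 0.1, 'joint_pos': array([-1.25258918e+00,  3.00384745e-01,  1.52150372e+00,  5.63943189e-06,
        1.32072960e+00, -6.65747378e-02]), 'joint_velocities': array([ 0.00095717, -0.00299427, -0.00120211, -0.00080679,  0.00182815,
       -0.00056836]), 'tau': array([ 1.44274949e-03, -5.32648516e+01, -3.53283012e+01,  7.10045197e-02,
        2.35166081e-02, -4.26889824e-05]), 'tool_pos': array([ 206.38951352, -509.57231842,  223.96642305]), 'orientation': array([-3.14056988e+00, -7.36665985e-05,  3.84780449e-01]), 'force': array([-0.18819647,  0.40380046, -0.702176  ]), 'ft_torque': array([ 0.03559987,  0.04219292, -0.0001263 ]), 'grip_force': 0.0, 'finger_gap': 93.91197474279144}
```

View pics/top0.png

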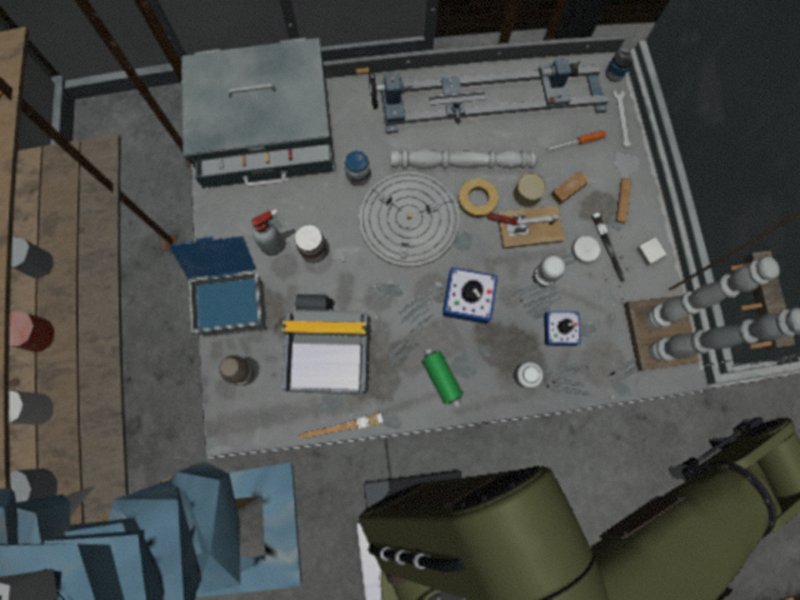

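View pics/scene0.png

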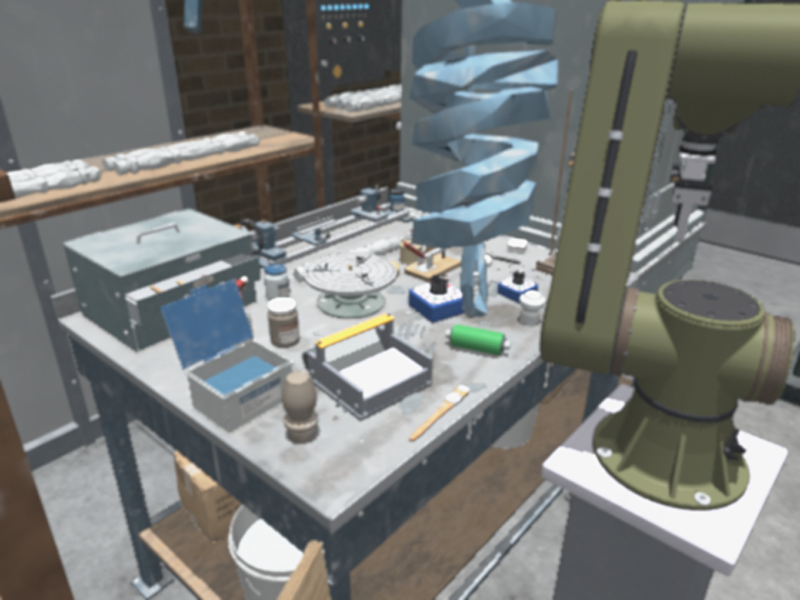

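The top view shows the green roller at about (442,377), the stand at (327,355), with the bar at row 327, and the larger selector box at (470,293). All are in the 800x600 scale. The smaller box at (563,327) is the look-alike. I'll enlarge that area.

```bash
cat > h.py <<'E'
from station import r
import cv2,numpy as np
def ray(n,u,v):
    c=r.calibration(n);R=np.array(c["R"]);t=np.array(c["t"])
    d=np.array([(u-c["cx"])/c["fx"],(v-c["cy"])/c["fy"]]);s=d.copy()
    for _ in range(20): s=d/(1+c["k1"]*(s@s))
    return -R.T@t, R.T@np.array([s[0],s[1],1])
def at(n,u,v,z):
    o,d=ray(n,u,v); return o+d*(z-o[2])/d[2]
def pix(n,X):
    c=r.calibration(n);p=np.array(c["R"])@X+np.array(c["t"]);s=p[:2]/p[2];s=s*(1+c["k1"]*(s@s))
    return s*[c["fx"],c["fy"]]+[c["cx"],c["cy"]]
def crop(n,x0,y0,w,h,k,f,im=None):
    im=r.get_image(n) if im is None else im
    cv2.imwrite(f,cv2.resize(im[y0:y0+h,x0:x0+w],None,fx=k,fy=k,interpolation=cv2.INTER_CUBIC))
E
python3 - <<'E'
from h import *
im=r.get_image("top")
crop("top",190,180,160,115,5,"pics/c1.png",im)
E
```

```text
(no output)
```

View pics/c1.png

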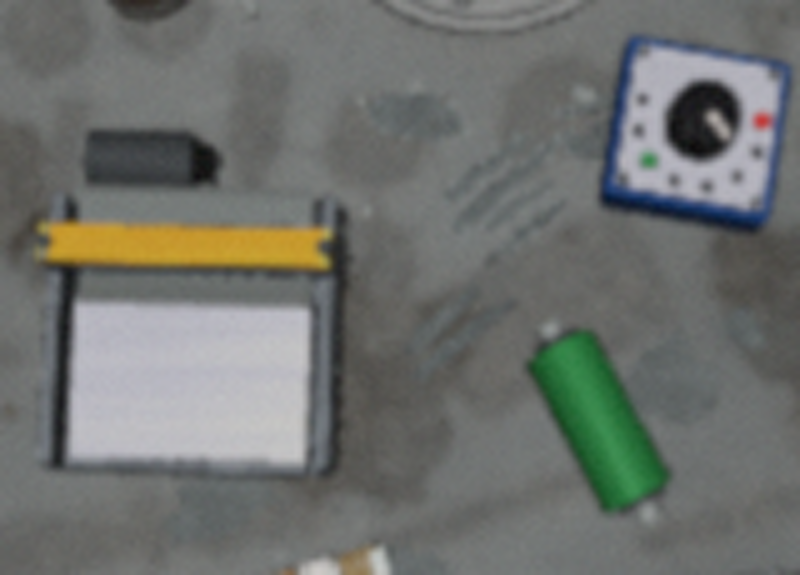

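Crop c1 shows these points:
- Roller shaft ends at (549,328) and (651,512).
- Bar top from (40,225) to (330,270).
- Lip line along row 302.
- Knob centre (704,119) with pointer tip (730,137).
- Red dot (763,121) and green dot (649,160).

Run:
```python
from h import *
np.set_printoptions(precision=1,suppress=True)
W=lambda x,y,z:at("top",190+x/5-.4,180+y/5-.4,z)   # resize centre offset
a,b=W(549,328,25),W(651,512,25);print("shaft",a,b,np.linalg.norm(a-b),(a+b)/2,np.degrees(np.arctan2(*(b-a)[1::-1])))
g=[W(530,362,25),W(590,332,25),W(667,482,25),W(612,513,25)];print("sleeve c",np.mean(g,0))
B=[W(x,y,106) for x,y in((40,224),(330,228),(331,271),(38,262))];print("bar",B,np.mean(B,0))
L=[W(75,300,45),W(311,305,45)];print("lip",L,np.mean(L,0))
D=[W(66,461,47),W(308,466,47)];print("ridge front?",D,np.mean(D,0))
C=[W(x,y,68) for x,y in((54,197),(332,199),(326,473),(46,468))];print("cheeks",C)
k=W(704,119,88);p=W(730,137,88);print("knob",k,"ptr",p,np.linalg.norm(p-k))
dots=[(763,121),(757,152),(737,177),(707,187),(674,180),(649,160),(638,130),(643,98)]
Q=np.array([W(x,y,52) for x,y in dots]);A=np.c_[2*Q[:,:2],np.ones(8)];s=np.linalg.lstsq(A,(Q[:,:2]**2).sum(1),rcond=None)[0];print("dot centre",s[:2],np.sqrt(s[2]+s[0]**2+s[1]**2))
print("dot ang",np.degrees(np.arctan2(Q[:,1]-s[1],Q[:,0]-s[0])),"ptr",np.degrees(np.arctan2(p[1]-k[1],p[0]-k[0])))
```

```text
shaft [503.3 -46.   25. ] [378.7 -93.8  25. ] 133.53144049257244 [441.  -69.9  25. ] -159.02366048914953
sleeve c [439.5 -69.7  25. ]
bar [array([594.7, 260.3, 106. ]), array([570.1,  84.7, 106. ]), array([543.7,  87.2, 106. ]), array([571.4, 263.6, 106. ])] [570.  173.9 106. ]
lip [array([556.2, 252.4,  45. ]), array([534.3, 103.5,  45. ])] [545.2 178.   45. ]
ridge front? [array([455. , 267.2,  47. ]), array([433.3, 117.1,  47. ])] [444.2 192.2  47. ]
cheeks [array([619.3, 256.2,  68. ]), array([596. ,  81.9,  68. ]), array([426. , 105.8,  68. ]), array([450.1, 276.5,  68. ])]
knob [ 613.2 -155.5   88. ] ptr [ 599.7 -169.9   88. ] 19.738825975879585
dot centre [ 617.8 -159.1] 40.73104202481547
dot ang [ -93.3 -123.4 -153.8  177.   146.2  117.1   87.3   56.5] ptr -133.2079285098265
```

```bash
cat >> h.py <<'E'
def go(x,y,z,deg=None):
    s=r.sense();p=s["tool_pos"];psi=s["orientation"][2]
    d=np.array([x,y,z])-p;c,n=np.cos(psi),np.sin(psi)
    t=0 if deg is None else -((np.radians(deg)-psi+np.pi)%(2*np.pi)-np.pi)
    print("shift",np.round([c*d[0]+n*d[1], n*d[0]-c*d[1], -d[2]],1),"turn",round(t,3),"psi",round(np.degrees(psi),1),"tcp",np.round(p,1),"q6",round(s["joint_pos"][5],2),"t",s["t"])
V=np.array([569.5,174.3]);ex=np.array([.990,-.141]);ey=np.array([.141,.990])
E
python3 - <<'E'
from h import *
np.set_printoptions(precision=1,suppress=True)
im=r.get_image("top")
# pointer line: bright pixels on knob
x0,y0=323,195; g=im[y0:y0+18,x0:x0+18].min(2).astype(float)
print(g.astype(int))
for X in([441,-70,25],[613,-155.5,88],[617,-158,88]): print(pix("scene",np.array(X))*800/560)
go(440,-70,150,21)
E
```

```text
[[174 176 176 176 165 158 151 148 149 150 152 165 173 177 174 176 176 177]
 [176 177 171 164 140 105  85  80  76  81  94 121 152 168 176 177 174 176]
 [175 174 159 133  88  51  28  28  26  24  40  70 107 142 169 177 180 179]
 [175 158 124  81  43  28  21  27  22  26  25  28  54 101 149 173 178 177]
 [167 136  87  41  27  24  28  25  26  26  23  25  32  64 121 162 177 179]
 [147 102  47  32  26  31  24  25  25  29  30  28  22  39  92 145 171 179]
 [117  68  29  24  25  29  26  30  47  57  53  32  24  35  76 132 169 176]
 [ 90  46  28  29  27  28  31  45  86 115 101  56  26  31  66 130 171 168]
 [ 81  39  29  26  31  32  26  54 109 155 145  90  40  30  67 129 163 145]
 [ 77  23  26  24  32  33  36  46  86 133 150 123  76  41  75 135 165 140]
 [ 76  22  26  33  34  31  30  36  52  91 134 148 117  74  95 145 172 153]
 [ 79  23  27  32  35  28  33  27  32  58 104 143 136  98 118 156 178 173]
 [ 83  36  20  25  29  25  36  32  32  36  65 109 123 110 142 170 177 178]
 [111  62  30  24  29  19  23  28  32  27  34  58  86 119 157 173 175 168]
 [152 112  58  26  21  17  15  23  25  17  30  57 101 147 173 175 170 145]
 [176 153 109  66  45  30  24  24  28  43  64 101 140 169 177 178 162 131]
 [180 174 154 126 100  81  59  59  73  94 121 147 167 176 177 176 171 148]
 [180 181 177 170 159 140 122 124 131 149 168 177 180 177 176 173 177 171]]
[476.9 339.1]
[439.5 278.1]
[438.8 277.3]
shift [ 381.5 -319.8   74.1] turn 0.018 psi 22.0 tcp [ 206.4 -509.7  224.1] q6 -0.07 t 0.2
```

Run:
```python
from h import *
np.set_printoptions(precision=1,suppress=True)
im=r.get_image("top")
x0,y0=323,195; g=im[y0:y0+18,x0:x0+18].min(2).astype(float)
w=np.clip(g-40,0,None); w[:6]=0;w[13:]=0;w[:,:7]=0
for i in range(6,13): w[i,12 if i<9 else 13:]=0
P=np.array([at("top",x0+j,y0+i,89)[:2] for i in range(18) for j in range(18)]);ww=w.ravel()
m=(P*ww[:,None]).sum(0)/ww.sum();C=((P-m).T*ww)@(P-m)/ww.sum();e,v=np.linalg.eigh(C);d=v[:,1];d*=-np.sign(d[0])
print("mean",m,"dir",np.degrees(np.arctan2(d[1],d[0])),np.sqrt(e), "len-centred end - 20mm:", at("top",335.4,207.6,89)[:2]-20*d)
for X in([613,-155.5,89],[617.8,-159,52],[617.8,-159,89]): print(pix("top",np.array(X))-[x0,y0])
```

```text
mean [ 609.  -163.4] dir -154.75443502441874 [2.9 5.7] len-centred end - 20mm: [ 615.7 -160.3]
[7.4 8.4]
[6.6 9.6]
[8.3 6.8]
```

>>> play_rows --pt "40 -33 5 0" --pt "80 -66 10 0" --pt "115 -97 20 0.018" --pt "150 -128 30 0.018" --pt "190 -160 35 0.018" --pt "225 -190 40 0.018" --pt "265 -222 50 0.018" --pt "300 -253 60 0.018" --fingers 94 --force 25

```text
t: 0.92
tool_pos: [361.0, -216.6, 176.1]
orientation: [3.141, -0.001, 0.366]
force: [1.2, -0.7, -0.4]
finger_gap: 93.7
grip_force: 0.0
```

```bash
python3 -c "
from h import *
go(440,-70,90,21)"
```

```text
shift [ 126.3 -108.6   86.1] turn -0.0 psi 21.0 tcp [ 361.  -216.6  176.1] q6 0.58 t 0.9167
```

>>> play_rows --pt "32 -26 5 0" --pt "60 -52 20 0" --pt "90 -80 35 0" --pt "120 -100 50 0" --pt "126 -109 70 0" --pt "126 -109 86 0" --pt "126 -109 86 0"

```text
t: 1.5
tool_pos: [437.7, -70.3, 87.5]
orientation: [-3.139, 0.004, 0.369]
force: [-0.1, -0.3, -0.2]
finger_gap: 94.0
grip_force: 0.0
```

```bash
python3 -c "
from h import *
go(440,-70,31,21)
a=r.get_image('scene')[180:300,240:400];cv2.imwrite('pics/s1.png',cv2.resize(a,None,fx=5,fy=5,interpolation=2))"
```

```text
shift [ 2.3  0.5 56.5] turn 0.002 psi 21.1 tcp [437.7 -70.3  87.5] q6 0.96 t 1.5
```

View pics/s1.png

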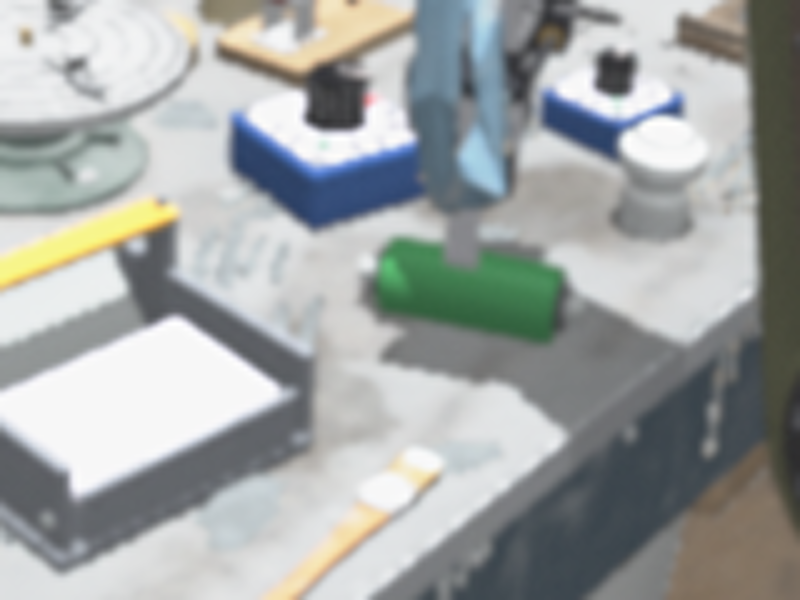

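The near finger at (462,250) sits over the middle of the roller, which spans (375..570, 290). The alignment is good, so I'll descend and grip.

>>> play_rows --pt "2 0 20 0" --pt "2 0 40 0" --pt "2 0 52 0" --pt "2 0 56 0" --pt "2 0 56 0"

```text
t: 1.97
tool_pos: [440.8, -71.2, 34.4]
orientation: [-3.141, 0.0, 0.366]
force: [-0.0, 0.2, 0.1]
finger_gap: 94.2
grip_force: 0.0
```

>>> play_rows --pt "0 0 0 0" --pt "0 0 0 0" --pt "0 0 0 0" --pt "0 0 0 0" --pt "0 0 0 0" --pt "0 0 0 0" --fingers 40

```text
t: 2.47
tool_pos: [440.9, -70.8, 34.3]
orientation: [3.141, -0.0, 0.367]
force: [-0.1, 0.5, -0.0]
finger_gap: 57.3
grip_force: 0.0
```

>>> play_rows --pt "0 0 3 0" --pt "0 0 3 0" --pt "0 0 3 0" --pt "0 0 3 0" --pt "0 0 3 0" --pt "0 0 3 0"

```text
t: 2.97
tool_pos: [440.9, -70.7, 31.0]
orientation: [3.142, -0.0, 0.367]
force: [1.0, 1.8, -0.2]
finger_gap: 49.4
grip_force: 25.0
```

>>> play_rows --pt "0 0 -20 0" --pt "0 0 -50 0" --pt "0 0 -80 0" --pt "0 0 -110 0" --pt "0 0 -110 0" --pt "0 0 -110 0"

```text
t: 3.47
tool_pos: [440.9, -70.9, 141.5]
orientation: [3.141, -0.001, 0.367]
force: [-0.5, 0.1, -4.6]
finger_gap: 49.4
grip_force: 25.0
```

```bash
python3 -c "
from h import *
P=V-100*ex;print(P)
go(*P,141,81.9)"
```

```text
[470.5 188.4]
shift [ 120.6 -231.4    0.5] turn -1.063 psi 21.0 tcp [440.9 -70.9 141.5] q6 0.96 t 3.4667
```

>>> play_rows --pt "16 -30 0 -0.12" --pt "32 -60 0 -0.24" --pt "48 -90 0 -0.36" --pt "64 -122 0 -0.48" --pt "80 -152 0 -0.6" --pt "96 -184 0 -0.72" --pt "112 -214 0 -0.84" --pt "121 -231 0 -0.95"

```text
t: 4.13
tool_pos: [469.9, 190.9, 138.7]
orientation: [-3.139, 0.002, 1.325]
force: [0.0, -0.3, -3.8]
finger_gap: 49.0
grip_force: 25.0
```

>>> play_rows --pt "0 0 0 -0.11" --pt "0 0 0 -0.11" --pt "0 0 0 -0.11"

```text
t: 4.38
tool_pos: [470.1, 187.9, 139.3]
orientation: [-3.139, 0.002, 1.424]
force: [0.6, 0.4, -3.7]
finger_gap: 49.4
grip_force: 25.0
```

```bash
python3 -c "
from h import *
P=V-100*ex
go(*P,71.5,81.9)
crop('top',190,190,110,100,6,'pics/t2.png');crop('scene',190,190,150,120,5,'pics/s2.png')"
```

```text
shift [ 0.5  0.3 67.8] turn -0.006 psi 81.6 tcp [470.1 187.9 139.3] q6 0.46 t 4.3833
```

View pics/s2.png

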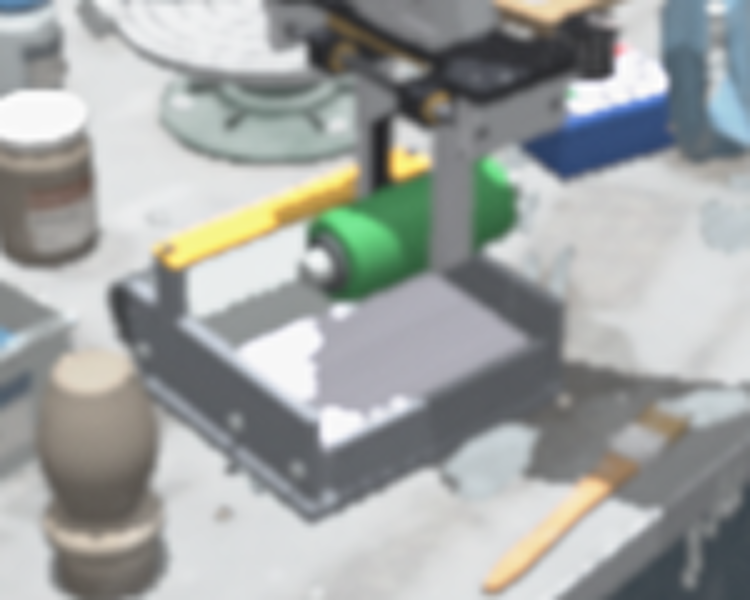

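The roller is held level over the deck, with its left shaft end at (320,262) in the crop. I'll compare that with where it should be, to find the grip offset along the roller.

```bash
python3 -c "
from h import *
T=np.array([470.1,187.9]);f=lambda X,z:np.round((pix('scene',np.array([*X,z]))-[190,190]+.4)*5)
for o in(-8,-4,0,4,8): print(o,'Lshaft',f(T+(71+o)*ey,133),'Lsleeve',f(T+(55+o)*ey,133),'sleeve R top-ish',f(T+(-55+o)*ey,133))
print('finger front', f(T-25*ex,133), 'deck front corners', f(V-129*ex+81*ey,68),f(V-129*ex-81*ey,68), 'bar', f(V-12*ex+90*ey,106),f(V-12*ex-90*ey,106))"
```

```text
-8 Lshaft [320. 271.] Lsleeve [344. 260.] sleeve R top-ish [501. 193.]
-4 Lshaft [314. 273.] Lsleeve [338. 263.] sleeve R top-ish [496. 195.]
0 Lshaft [307. 276.] Lsleeve [332. 266.] sleeve R top-ish [490. 198.]
4 Lshaft [301. 279.] Lsleeve [326. 268.] sleeve R top-ish [485. 200.]
8 Lshaft [295. 281.] Lsleeve [320. 271.] sleeve R top-ish [479. 202.]
finger front [444. 249.] deck front corners [328. 414.] [556. 304.] bar [179. 265.] [432. 161.]
```

>>> play_rows --pt "1 0 15 -0.006" --pt "2 0 35 -0.006" --pt "2 0 50 -0.006" --pt "2 0 58 -0.006" --pt "2 0 62 -0.006" --pt "2 0 65 -0.006" --pt "2 0 65 -0.006"

```text
t: 5.07
tool_pos: [471.3, 190.1, 76.1]
orientation: [3.141, -0.0, 1.432]
force: [0.2, -0.1, -3.3]
finger_gap: 49.2
grip_force: 25.0
```

>>> play_rows --pt "0 0 1 0" --pt "0 0 2 0" --pt "0 0 3 0" --pt "0 0 4 0" --pt "0 0 4 0"

```text
t: 5.48
tool_pos: [471.3, 190.3, 72.2]
orientation: [3.141, -0.0, 1.433]
force: [0.3, 0.6, -3.4]
finger_gap: 49.3
grip_force: 25.0
```

>>> play_rows --pt "0 0 0.5 0" --pt "0 0 1 0" --pt "0 0 1 0" --pt "0 0 1 0"

```text
t: 5.82
tool_pos: [471.4, 190.4, 72.1]
orientation: [3.141, -0.0, 1.433]
force: [-5.3, -1.4, 11.2]
finger_gap: 49.4
grip_force: 25.0
```

>>> play_rows --pt "0 0 -0.5 0" --pt "0 0 -0.5 0" --pt "0 0 -0.5 0" --pt "0 0 -0.5 0" --pt "0 0 -0.5 0" --fingers 66

```text
t: 6.23
tool_pos: [471.2, 190.3, 71.5]
orientation: [-3.142, -0.0, 1.433]
force: [0.0, -0.7, -0.8]
finger_gap: 66.2
grip_force: 0.0
```

>>> play_rows --pt "0 0 0 0" --pt "0 0 0 0" --pt "0 0 -10 0" --pt "0 0 -25 0" --pt "0 0 -50 0" --pt "0 0 -75 0" --pt "0 0 -75 0" --pt "0 0 -75 0"

```text
t: 6.9
tool_pos: [471.7, 190.5, 148.2]
orientation: [3.139, -0.001, 1.433]
force: [0.2, -0.0, 0.2]
finger_gap: 66.1
grip_force: 0.0
```

```bash
python3 -c "
from h import *
P=V-180*ex
go(*P,147,-8.1)"
```

```text
shift [ -1.9 -80.9   1.2] turn 1.574 psi 82.1 tcp [471.7 190.5 148.2] q6 0.45 t 6.9
```

>>> play_rows --pt "0 -10 0 0.12" --pt "0 -20 0 0.24" --pt "0 -30 0 0.36" --pt "0 -40 0 0.48" --pt "-1 -50 0 0.6" --pt "-1 -60 0 0.72" --pt "-2 -70 0 0.84" --pt "-2 -81 0 0.96"

```text
t: 7.57
tool_pos: [389.8, 199.2, 145.8]
orientation: [-3.141, 0.002, 0.467]
force: [0.1, 0.3, -0.7]
finger_gap: 66.2
grip_force: 0.0
```

>>> play_rows --pt "0 0 0 0.12" --pt "0 0 0 0.24" --pt "0 0 0 0.36" --pt "0 0 0 0.48" --pt "0 0 0 0.6" --pt "0 0 0 0.61" --pt "0 0 0 0.61"

```text
t: 8.15
tool_pos: [390.4, 199.3, 146.0]
orientation: [3.141, 0.001, -0.134]
force: [0.1, 0.2, 0.5]
finger_gap: 66.3
grip_force: 0.0
```

```bash
python3 -c "
from h import *
P=V-180*ex
go(*P,72,-8.1)
crop('top',190,190,110,100,6,'pics/t3.png');crop('scene',190,190,150,120,5,'pics/s3.png')"
```

```text
shift [ 0.9 -0.5 74. ] turn 0.007 psi -7.7 tcp [390.4 199.3 146. ] q6 2.09 t 8.15
```

View pics/s3.png

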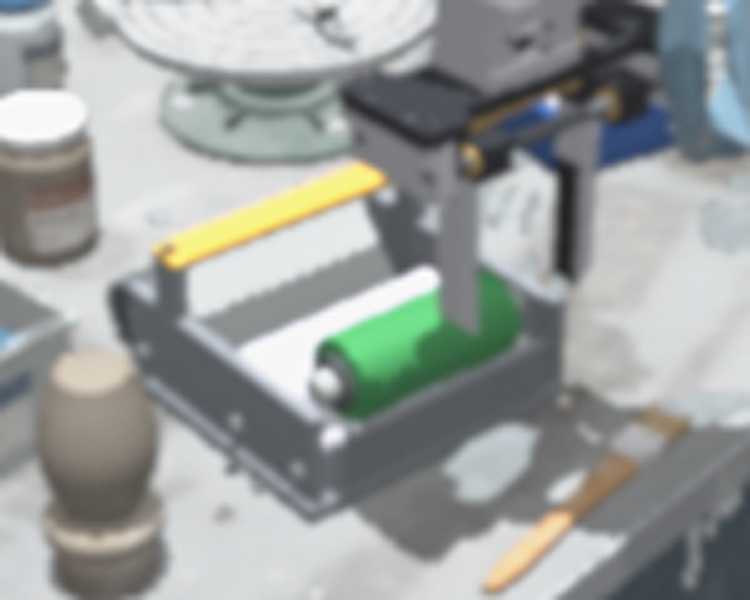

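The roller rests squarely against the ridge, with its left shaft end at (327,382), and the fingers are in front of it. I'll check its lateral offset numerically.

```bash
python3 -c "
from h import *
f=lambda X,z:np.round((pix('scene',np.array([*X,z]))-[190,190]+.4)*5)
for o in(-6,0,6):print(o,f(V-105*ex+(71+o)*ey,66),f(V-105*ex+(-55+o)*ey,66))
im=r.get_image('top');im=im.astype(int);m=(im[...,1]>im[...,2]+40)&(im[...,1]>im[...,0]+30);m[:, :190]=0;m[:,310:]=0;m[:190]=0;m[300:]=0
v,u=np.nonzero(m);print(len(u),u.min(),u.max(),v.min(),v.max());X=at('top',u.mean(),v.mean(),75)[:2]-V;print(X@ex,X@ey)"
```

```text
-6 [323. 385.] [501. 302.]
0 [314. 389.] [493. 305.]
6 [305. 393.] [485. 309.]
178 207 242 259 272
-101.20565397656914 -3.60968375127711
```

>>> play_rows --pt "1 0 20 0.007" --pt "1 0 40 0.007" --pt "1 1 60 0.007" --pt "1 1 70 0.007" --pt "1 1 74 0.007" --pt "1 1 74 0.007" --pt "1 1 74 0.007"

```text
t: 8.88
tool_pos: [391.9, 198.5, 73.2]
orientation: [-3.141, -0.001, -0.144]
force: [1.0, -0.4, 0.4]
finger_gap: 65.9
grip_force: 0.0
```

```bash
python3 -c "
from h import *
go(*(V-146*ex),72,-8.1)
go(*(V-56*ex),72,-8.1)"
```

```text
shift [33.2 -1.2  1.2] turn -0.002 psi -8.2 tcp [391.9 198.5  73.2] q6 2.1 t 8.8833
shift [123.2  -1.3   1.2] turn -0.002 psi -8.2 tcp [391.9 198.5  73.2] q6 2.1 t 8.8833
```

>>> play_rows --pt "10 1 1 0" --pt "20 1 1 0" --pt "26 2 1 0" --pt "31 2 1 0" --pt "35 2 1 0" --pt "40 2 1 0" --pt "45 2 1 0" --pt "50 2 1 0"

```text
t: 9.55
tool_pos: [441.1, 189.1, 71.5]
orientation: [3.142, 0.0, -0.144]
force: [-1.8, 0.3, 0.9]
finger_gap: 66.3
grip_force: 0.8
```

>>> play_rows --pt "5 0 0 0" --pt "10 0 0 0" --pt "15 0 0 0" --pt "20 0 0 0" --pt "25 0 0 0" --pt "30 0 0 0" --pt "35 0 0 0" --pt "40 0 0 0"

```text
t: 10.22
tool_pos: [480.8, 183.3, 71.5]
orientation: [3.142, 0.0, -0.144]
force: [-1.5, 1.1, 1.4]
finger_gap: 66.1
grip_force: 0.8
```

>>> play_rows --pt "5 0 0 0" --pt "10 0 0 0" --pt "15 0 0 0" --pt "20 0 0 0" --pt "25 0 0 0" --pt "29 0 0 0" --pt "32 0 0 0" --pt "32 0 0 0"

```text
t: 10.88
tool_pos: [512.5, 178.6, 71.5]
orientation: [-3.142, -0.0, -0.144]
force: [-0.4, 0.5, 0.9]
finger_gap: 66.1
grip_force: 0.0
```

```bash
python3 -c "
from h import *
go(*(V-56*ex),72,-8.1)
crop('top',190,190,110,100,6,'pics/t4.png');crop('scene',190,190,150,120,5,'pics/s4.png')"
```

```text
shift [ 1.  -3.7 -0.5] turn -0.003 psi -8.3 tcp [512.5 178.6  71.5] q6 1.98 t 10.8833
```

View pics/s4.png

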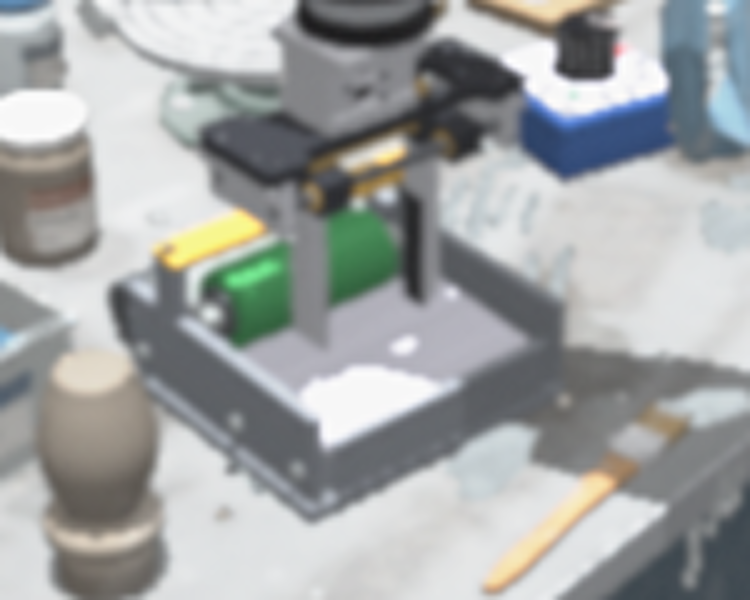

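```bash
python3 -c "
from h import *
f=lambda X,z:np.round((pix('scene',np.array([*X,z]))-[190,190]+.4)*5)
for x,z in((0,56),(-12,66),(-24,70)):print(x,f(V+x*ex+68*ey,z),f(V+x*ex-58*ey,z))
im=r.get_image('scene');cv2.imwrite('pics/x.png',im)"
```

```text
0 [203. 319.] [377. 244.]
-12 [215. 313.] [390. 238.]
-24 [228. 316.] [403. 240.]
```

The shaft end at (213,315) matches the settled prediction of (203+8,319), so the roller has dropped into the vee. I'll back off and go to the knob, then look again with the view clear.

>>> play_rows --pt "-10 0 0 0" --pt "-30 0 -10 0" --pt "-40 0 -40 0" --pt "-40 0 -75 0" --pt "-40 0 -75 0" --pt "-40 0 -75 0" --fingers 80

```text
t: 11.53
tool_pos: [473.0, 184.9, 148.3]
orientation: [-3.14, -0.004, -0.144]
force: [-0.2, 0.7, -0.1]
finger_gap: 79.7
grip_force: 0.0
```

```bash
python3 -c "
from h import *
a=r.get_image('scene')[190:310,190:350];b=r.get_image('top')[170:290,190:350]
cv2.imwrite('pics/m5.png',cv2.resize(np.vstack([a,b]),None,fx=2.5,fy=2.5,interpolation=2)) 
go(616.5,-159,150,80)"
```

```text
shift [192.3 319.1  -4.1] turn -1.54 psi -8.3 tcp [472.1 184.4 145.9] q6 2.02 t 11.6333
```

View pics/m5.png

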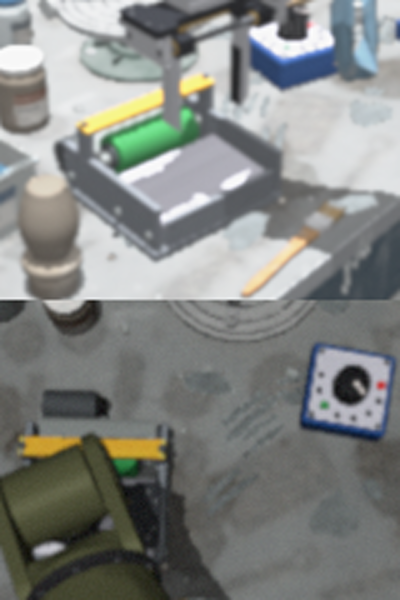

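The top and scene views both show the roller lying under the yellow bar in the vee, at crop (152,140). The pointer is still at step 2. Next I go to the knob.

>>> play_rows --pt "10 18 -5 0" --pt "28 50 -10 -0.1" --pt "48 80 -15 -0.22" --pt "66 112 -15 -0.34" --pt "86 143 -15 -0.46" --pt "106 176 -15 -0.58" --pt "124 208 -15 -0.7" --pt "144 240 -15 -0.82"

```text
t: 12.3
tool_pos: [580.2, -75.5, 159.9]
orientation: [-3.14, 0.002, 0.682]
force: [0.7, 0.1, 0.4]
finger_gap: 79.7
grip_force: 0.0
```

```bash
python3 -c "
from h import *
go(616.5,-159.5,125,60)"
```

```text
shift [-24.7  88.   34.9] turn -0.366 psi 39.1 tcp [580.2 -75.5 159.9] q6 0.7 t 12.3
```

>>> play_rows --pt "-8 28 0 -0.1" --pt "-16 58 5 -0.2" --pt "-24 85 10 -0.3" --pt "-25 88 20 -0.366" --pt "-25 88 34 -0.366" --pt "-25 88 34 -0.366" --pt "-25 88 34 -0.366"

```text
t: 12.88
tool_pos: [615.3, -157.8, 125.9]
orientation: [-3.138, 0.001, 1.041]
force: [0.9, 0.3, 1.5]
finger_gap: 79.8
grip_force: 0.0
```

```bash
python3 -c "
from h import *
go(616.5,-159.5,79,60)
crop('scene',270,150,90,75,8,'pics/s6.png')
f=lambda X,z:np.round((pix('scene',np.array([*X,z]))-[270,150]+.4)*8)
s=r.sense()['tool_pos'];print('tcp axis at 89',f(s[:2],89),'tips',f(s[:2],s[2]-19))"
```

```text
shift [-0.9  1.9 46.9] turn -0.006 psi 59.7 tcp [ 615.3 -157.8  125.9] q6 0.22 t 12.8833
tcp axis at 89 [303. 355.] tips [304. 314.]
```

View pics/s6.png

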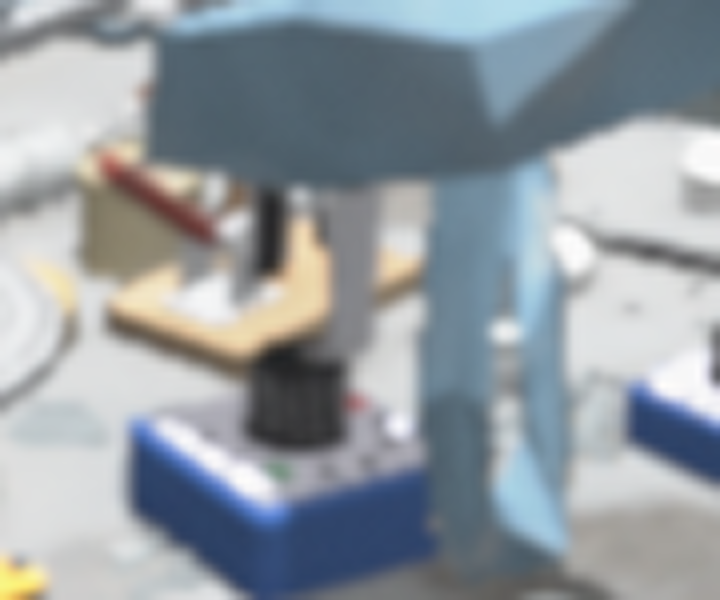

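The tips straddle the knob: fingers at (268,272) and (347,350), knob column 250–346. The knob sits perhaps 1–3 mm to the upper left, so I'll shift slightly, descend and close gently.

```bash
python3 -c "
from h import *
go(617.3,-158.2,77,60)"
```

```text
shift [ 0.4  1.6 50. ] turn -0.006 psi 59.7 tcp [ 615.8 -157.7  127. ] q6 0.22 t 12.9333
```

>>> play_rows --pt "0.5 1.5 15 0" --pt "0.5 1.5 30 0" --pt "0.5 1.5 42 0" --pt "0.5 1.5 49 0" --pt "0.5 1.5 49 0" --pt "0.5 1.5 49 0"

```text
t: 13.43
tool_pos: [617.7, -158.2, 78.9]
orientation: [3.141, -0.0, 1.042]
force: [-0.5, -0.3, 0.1]
finger_gap: 80.2
grip_force: 0.0
```

>>> play_rows --pt "0 0 0 0" --pt "0 0 0 0" --pt "0 0 0 0" --pt "0 0 0 0" --pt "0 0 0 0" --pt "0 0 0 0" --pt "0 0 0 0" --pt "0 0 0 0" --fingers 30 --force 5

```text
t: 14.1
tool_pos: [618.1, -158.7, 78.8]
orientation: [3.14, -0.0, 1.042]
force: [4.9, -2.9, -1.5]
finger_gap: 43.9
grip_force: 5.0
```

>>> play_rows --pt "0 0.5 0 0" --pt "0 1 0 0" --pt "0 1 0 0" --pt "0 1 0 0"

```text
t: 14.43
tool_pos: [618.3, -158.7, 78.8]
orientation: [-3.141, -0.0, 1.042]
force: [-3.4, 0.5, 4.3]
finger_gap: 43.9
grip_force: 5.0
```

>>> play_rows --pt "0 -0.4 0 0" --pt "0 -0.4 0 0" --pt "0 -0.4 0 0" --force 25

```text
t: 14.68
tool_pos: [618.2, -158.7, 78.8]
orientation: [3.141, -0.0, 1.042]
force: [0.5, -0.5, 4.8]
finger_gap: 43.3
grip_force: 25.0
```

>>> play_rows --pt "0 0 0 0.08" --pt "0 0 0 0.17" --pt "0 0 0 0.26" --pt "0 0 0 0.35" --pt "0 0 0 0.44" --pt "0 0 0 0.52" --pt "0 0 0 0.524" --pt "0 0 0 0.524"

```text
t: 15.35
tool_pos: [618.2, -158.7, 78.8]
orientation: [3.141, -0.0, 0.52]
force: [0.5, -1.0, 4.5]
finger_gap: 43.5
grip_force: 25.0
```

>>> play_rows --pt "0 0 0 0.08" --pt "0 0 0 0.17" --pt "0 0 0 0.26" --pt "0 0 0 0.35" --pt "0 0 0 0.44" --pt "0 0 0 0.52" --pt "0 0 0 0.524" --pt "0 0 0 0.524"

```text
t: 16.02
tool_pos: [618.2, -158.6, 78.8]
orientation: [3.142, -0.001, -0.002]
force: [-0.1, -0.7, 4.8]
finger_gap: 43.6
grip_force: 25.0
```

>>> play_rows --pt "0 0 0 0.08" --pt "0 0 0 0.17" --pt "0 0 0 0.26" --pt "0 0 0 0.35" --pt "0 0 0 0.44" --pt "0 0 0 0.51" --pt "0 0 0 0.52" --pt "0 0 0 0.52"

```text
t: 16.68
tool_pos: [618.2, -158.5, 78.8]
orientation: [-3.141, -0.001, -0.522]
force: [0.2, 0.6, 5.0]
finger_gap: 43.4
grip_force: 25.0
```

>>> play_rows --pt "0 0 0 0" --pt "0 0 0 0" --pt "0 0 0 0" --pt "0 0 0 0" --pt "0 0 0 0" --pt "0 0 0 0" --fingers 80

```text
t: 17.18
tool_pos: [617.9, -158.6, 78.4]
orientation: [3.142, 0.0, -0.526]
force: [-0.8, -0.4, -0.3]
finger_gap: 78.7
grip_force: 0.0
```

>>> play_rows --pt "0 0 -20 0" --pt "0 0 -60 0" --pt "0 0 -100 0" --pt "0 0 -120 0" --pt "-30 -15 -130 0" --pt "-65 -35 -130 0" --pt "-100 -55 -130 0" --pt "-130 -75 -130 0"

```text
t: 17.85
tool_pos: [541.8, -27.1, 208.7]
orientation: [-3.141, -0.0, -0.526]
force: [1.0, 0.3, 0.1]
finger_gap: 80.1
grip_force: 0.0
```

```bash
python3 -c "
from h import *
go(300,-380,230)"
```

```text
shift [-31.8 426.6 -21.3] turn 0 psi -30.2 tcp [541.8 -27.1 208.7] q6 1.98 t 17.85
```

>>> play_rows --pt "-10 35 -20 0" --pt "-20 70 -21 0" --pt "-30 105 -21 0" --pt "-45 140 -21 0" --pt "-60 175 -21 0" --pt "-65 212 -21 0" --pt "-65 250 -21 0" --pt "-60 285 -21 0"

```text
t: 18.52
tool_pos: [346.6, -245.8, 230.1]
orientation: [3.141, -0.001, -0.526]
force: [0.0, 0.5, 0.2]
finger_gap: 79.9
grip_force: 0.0
```

>>> play_rows --pt "10 35 0 0" --pt "15 70 0 0" --pt "20 105 0 0" --pt "25 140 0 0" --pt "25 140 0 0"

```text
t: 18.93
tool_pos: [297.4, -382.3, 229.3]
orientation: [3.141, 0.0, -0.529]
force: [0.1, 0.3, 0.5]
finger_gap: 80.0
grip_force: 0.0
```

```bash
python3 -c "
from h import *
crop('top',190,180,160,115,5,'pics/c9.png')"
```

View pics/c9.png

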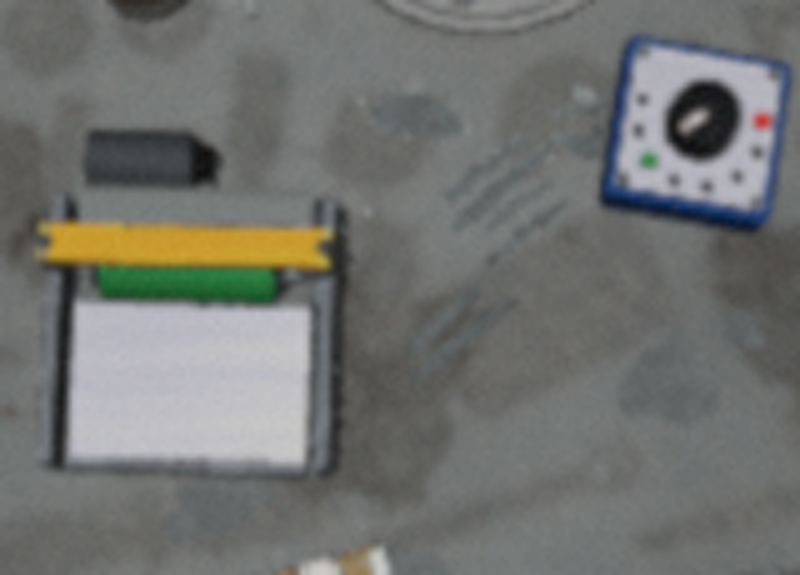

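The roller lies squarely under the bar (sleeve 98–278, row 283) and the pointer is toward the green dot (tip (682,133)). I'll do one numeric check of the pointer angle.

```bash
python3 -c "
from h import *
im=r.get_image('top');x0,y0=323,195;g=im[y0:y0+18,x0:x0+18].min(2).astype(float)
w=np.clip(g-40,0,None);k=np.zeros_like(w);k[5:13,2:11]=1;w*=k;print(w.astype(int)[4:14,:13])
P=np.array([at('top',x0+j,y0+i,89)[:2] for i in range(18) for j in range(18)]);ww=w.ravel()
m=(P*ww[:,None]).sum(0)/ww.sum();e,v=np.linalg.eigh(((P-m).T*ww)@(P-m));print(m,np.degrees(np.arctan2(v[1,1],v[0,1])),'tcp-centre',np.degrees(np.arctan2(m[1]+158.6,m[0]-618)))"
```

```text
[[  0   0   0   0   0   0   0   0   0   0   0   0   0]
 [  0   0  14   0   0   0   0   0   0   0   0   0   0]
 [  0   0   0   0   0   5  21  29  17   0   0   0   0]
 [  0   0   0   0  18  54  83  78  46   7   0   0   0]
 [  0   0   0  23  66 105 126 100  52   8   0   0   0]
 [  0   0  10  64 102 116 106  67  20   0   0   0   0]
 [  0   0  24  78  97  75  40  12   0   0   0   0   0]
 [  0   0   3  41  52  22   0   0   0   0   0   0   0]
 [  0   0   0   0   4   0   0   0   0   0   0   0   0]
 [  0   0   0   0   0   0   0   0   0   0   0   0   0]]
[ 613.24491108 -148.67347684] 117.69898061098893 tcp-centre 115.59575570207882
```

The pointer is at 117.7°, against 117.1° for the green dot (step 5). Handing in.

```bash
python3 -c "
from station import r
print(r.sign_off())"
```

```text
the job is handed in; nothing more can be done
None
```

The roller is settled squarely in the vee under the keeper bar, the selector was then turned clockwise from step 2 to step 5, and the job is handed in at about 19 s of the 72 s limit.

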